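# Lid the storage jars

### The job

Close the three open terracotta jars: pick out the round lids and put each one on the jar whose size it fits, right way up and seated level with its plug down in the mouth. Leave the jars standing where they are, and do not disturb the square lid or the white slip bulb.

Things in the scene. Friction and masses are not known exactly. Their poses are not given: they have to be found in the camera images.
- jar_large: the large of three open-topped straight round terracotta jars: 100 mm outer diameter, 60 mm tall, wall 6 mm (mouth 88 mm wide), empty, standing upright on the table. Origin: centre of its underside, z up along its axis; its rim is 60 mm above the origin
- jar_medium: the medium of three open-topped straight round terracotta jars: 80 mm outer diameter, 54 mm tall, wall 6 mm (mouth 68 mm wide), empty, standing upright on the table. Origin: centre of its underside, z up along its axis; its rim is 54 mm above the origin
- jar_small: the small of three open-topped straight round terracotta jars: 60 mm outer diameter, 48 mm tall, wall 6 mm (mouth 48 mm wide), empty, standing upright on the table. Origin: centre of its underside, z up along its axis; its rim is 48 mm above the origin
- lid_large: the large of three round terracotta lids, right way up: plate 104 mm across, 7 mm thick; below it a 10 mm deep plug 80 mm across, 72 mm at its foot (4 mm play all round in its jar); on top a central round knob 20-23 mm across, 24 mm tall. Origin: centre of plug's underside, z up; plate from 10, knob from 17 to 41 mm. Seated on jar_large, its origin is 50 mm above the jar's
- lid_medium: the medium of three round terracotta lids, right way up: plate 84 mm across, 7 mm thick; below it a 10 mm deep plug 60 mm across, 52 mm at its foot (4 mm play all round in its jar); on top a central round knob 20-23 mm across, 24 mm tall. Origin: centre of plug's underside, z up; plate from 10, knob from 17 to 41 mm. Seated on jar_medium, its origin is 44 mm above the jar's
- lid_small: the small of three round terracotta lids, right way up: plate 64 mm across, 7 mm thick; below it a 10 mm deep plug 40 mm across, 32 mm at its foot (4 mm play all round in its jar); on top a central round knob 20-23 mm across, 24 mm tall. Origin: centre of plug's underside, z up; plate from 10, knob from 17 to 41 mm. Seated on jar_small, its origin is 38 mm above the jar's
- lid_square: a square terracotta lid, 84 x 84 mm, with the same knob and thickness as the round lids; it fits none of these jars and stays where it lies. Origin: centre of its underside, z up
- slip_bulb: a white slip-trailing bulb, 34 mm across, standing upright, with a thin steel needle on top, 58 mm tall in all; it stays where it stands. Origin: centre of its underside, z up

How it is judged:
By the outcome, as a careful person would: the job done as asked, in the order asked, and still so for the second after the job is handed in, with the robot touching nothing.
It also fails if it takes over 77 s, if anything falls off the work surface, if the arm or the gripper's body presses on something with over 40 N, if the wrist force passes 120 N, or if a joint passes its speed limit or range.

### The arm

A 6-joint arm with a two-finger parallel gripper is mounted at the origin on a cart in front of the work surface, level with it; the furniture and walls round the work are solid. World frame = base frame: x ahead of the robot, y to its left, z up, the work surface at z = 0. Lengths are in m, angles in degrees, forces in N, time in s.
With the tool pointing down it reaches from about 0.375 to 0.9 m from the base axis. Payload 3.1 kg.
Tool frame: the origin (TCP) lies midway between the tips of the shut fingers; the grasp point (between the pads) lies 19 mm behind it; z points along the fingers, y is the direction in which the jaws open and shut (so a half turn about z gives the same grasp; the last joint's range is limited). The gripper opens to 87 mm and grips with 3 to 60 N. Pads are 19 mm wide; open, the fingers measure 117 mm over their backs; the gripper's body (75 mm by 190 mm) begins 51 mm behind the grasp point.
Start: joints at [-78.467, 30.224, 82.088, -0, 67.689, -10.227], TCP at [0.232, -0.58, 0.223] pointing down, gripper open.
Joint ranges: [-176.69, 176.69], [-43.24, 126.21], [12.49, 139.97], [-82, 262], [0, 151.66], [-163.58, 163.58]. Speed limits (degrees/s): [159.86, 159.86, 180, 180, 180, 180].

### API

Orientations are given as a 3x3 rotation matrix whose columns are the frame's x, y, z axes.
In Python, from rig import bot, capture, get_calibration gives the robot as it stands.
- The arm moves only by the tool play_rows, never from a script. Its arguments are lists of equal length, an entry for each row: "fingers": the closure in counts, from 0 (fully open) to 255 (shut); "linear": the shift along the tool's x, y, z in mm, a list of three; "rot": the turn, a rotation vector about the tool's x, y, z in degrees, a list of three. A call has 1 to 20 rows; each row is the pose to reach, as a shift and turn from the pose commanded when the call began, along the tool's axes at that moment; what a row does not reach only later rows make up. A row lasts 1/10 s, in which the tool goes at most 50 mm and 8.59 degrees, less where a joint would pass 70% of its speed; a pose out of reach is approached as far as the arm can. A call with a gripper value outside its range is refused whole. The fingers move at their own pace and stop on an object; the grip force is fixed at half the most. Time passes only in rows, so rows that repeat a pose let the fingers close. It gives the time, the measured TCP pose, the force and the opening at its end, in the units of the state.
- bot.read_state(): the state, without advancing time (a new reading comes with each control period).
- capture(name): name is "side" or "top"; returns the picture (480x640x3 uint8, red, green, blue); there is no depth.
- get_calibration(name): a dict with "vfov" (degrees; the focal length in pixels is half the picture's height over the tangent of half this angle, whatever the lens; pixels are square), "cx", "cy" (the principal point, pixels), "dist" ([k1, k2, p1, p2, k3] as OpenCV has them; the pictures are not rectified), "camera_from_world" (4x4, takes a point from world to camera coordinates). Camera axes: x right, y down, z forward; pixel columns grow to the right and rows downward; lengths in m; the calibration is good to about 2 mm. A picture is of the moment at which its call begins. get_calibration takes no time and is no camera call.
- bot.hand_in(): hands the job in, once; it reports no verdict.
The state is a dict: "time_s": time; "joint_positions": joint angles; "qvel": joint speeds; "tau": joint torques, N m; "position": TCP position; "tcp_rot": TCP orientation; "force": force on the tool from outside, world axes, zero at the start; "moment": the same for the moment, N m; "opening": opening from 0.0 (shut) to 1.0 (fully open).
Only numpy, scipy, OpenCV 4.12 (cv2) and the standard library are available. Lean on these libraries where they do the work, as an engineer would, in place of code of your own. Each camera call takes 0.05 s, during which the arm holds its last target.

## Working session

There is one attempt and no reset: what is moved stays moved. The work goes in short steps, Python scripts to look and compute and a tool call to move; the robot and the scene stay as the last step left them, time stands still between calls to the robot, and variables do not carry over. Pictures are saved under pics/ and viewed, and the job is handed in when it is done.

Besides the shell and the picture viewer there is one more tool, called after ">>>" as a command line: name --argument value ..., lists and objects as JSON in quotes. play_rows: Moves the arm, as the interface text tells. Its arguments: {"type":"object","properties":{"fingers":{"type":"array"},"linear":{"type":"array"},"rot":{"type":"array"}},"required":["fingers","linear","rot"]}

```bash
mkdir -p pics; ls; python3 - <<'E'
from rig import bot,capture,get_calibration
import cv2
for n in("side","top"):
    im=capture(n); cv2.imwrite(f"pics/{n}0.png",im[:,:,::-1]); print(get_calibration(n))
print(bot.read_state())
E
```

```text
pics
{'vfov': 42.72556345263928, 'cx': 312.6535606365085, 'cy': 240.79910720538533, 'dist': array([0.04791259, 0.        , 0.        , 0.        , 0.        ]), 'camera_from_world': array([[-0.91280046, -0.40825713, -0.01102016,  0.5194225 ],
       [-0.23752895,  0.55264197, -0.79885346,  0.0974398 ],
       [ 0.33222783, -0.7265762 , -0.60142473,  0.86494617],
       [ 0.        ,  0.        ,  0.        ,  1.        ]])}
{'vfov': 50.85103487606755, 'cx': 326.2558597477007, 'cy': 241.27587797115106, 'dist': array([-0.14444124,  0.        ,  0.        ,  0.        ,  0.        ]), 'camera_from_world': array([[ 0.00826702, -0.99972522,  0.02193512,  0.07650137],
       [-0.99715843, -0.0098844 , -0.07468173,  0.51930389],
       [ 0.07487803, -0.0212554 , -0.99696614,  0.83781575],
       [ 0.        ,  0.        ,  0.        ,  1.        ]])}
{'time_s': 0.1, 'joint_positions': array([-7.84693816e+01,  3.02743566e+01,  8.21512376e+01,  1.71476288e-03,
        6.76888009e+01, -1.02275954e+01]), 'qvel': array([-0.00132053, -0.08235012, -0.24183074, -0.01764807, -0.01914895,
        0.07947104]), 'tau': array([-6.45746131e-04, -4.40985131e+01, -1.77150607e+01,  6.35900558e-02,
        5.33842749e-02, -3.81420045e-05]), 'position': array([ 0.23157664, -0.57978687,  0.22164962]), 'tcp_rot': array([[ 9.28760714e-01,  3.70679643e-01, -3.71968756e-04],
       [ 3.70679633e-01, -9.28758721e-01,  1.96181053e-03],
       [ 3.81734000e-04, -1.95993379e-03, -9.99998006e-01]]), 'force': array([0.35454171, 0.01380604, 0.63117047]), 'moment': array([-0.02108146, -0.11668339, -0.01205827]), 'opening': 1.0009931565534063}
```

View pics/top0.png

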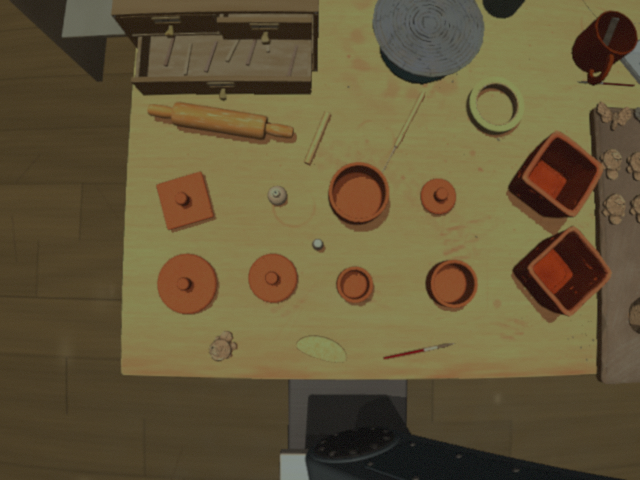

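View pics/side0.png

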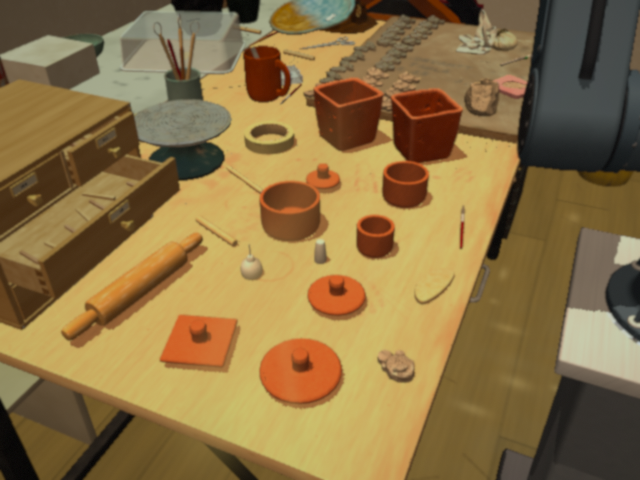

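The top view shows the square lid at (185,201), bulb at (277,194), large jar at (358,193), small lid at (438,196), large lid at (187,283), medium lid at (273,278), small jar at (354,286) and medium jar at (452,284). A small grey object also stands at (318,244). The side view agrees, and all the lids are right way up.

```bash
cat > h.py <<'E'
import numpy as np,cv2
from rig import bot,capture,get_calibration
class Cam:
    def __init__(s,n):
        c=get_calibration(n); f=240/np.tan(np.radians(c["vfov"]/2))
        s.K=np.array([[f,0,c["cx"]],[0,f,c["cy"]],[0,0,1]]); s.d=np.array(c["dist"]); s.T=np.array(c["camera_from_world"])
        s.R=s.T[:3,:3]; s.t=s.T[:3,3]; s.o=-s.R.T@s.t
    def plane(s,px,z):
        p=cv2.undistortPoints(np.array(px,float).reshape(-1,1,2),s.K,s.d).reshape(-1,2)
        r=np.c_[p,np.ones(len(p))]@s.R
        return s.o+r*((z-s.o[2])/r[:,2])[:,None]
    def proj(s,P):
        return cv2.projectPoints(np.array(P,float).reshape(-1,1,3),cv2.Rodrigues(s.R)[0],s.t,s.K,s.d)[0].reshape(-1,2)
def circ(P):
    A=np.c_[2*P,np.ones(len(P))]; x=np.linalg.lstsq(A,(P**2).sum(1),rcond=None)[0]
    return x[0],x[1],np.sqrt(x[2]+x[0]**2+x[1]**2)
E
python3 - <<'E'
from h import *
im=cv2.imread("pics/top0.png")
hsv=cv2.cvtColor(im,cv2.COLOR_BGR2HSV)
for p in [(187,300),(358,193),(333,193),(354,286),(185,215),(250,150),(190,320)]: print(p,hsv[p[1],p[0]])
cv2.imwrite("pics/topz.png",cv2.resize(im[150:325,140:500],None,fx=2.2,fy=2.2,interpolation=cv2.INTER_CUBIC))
t=Cam("top")
m=((hsv[...,0]<=11)&(hsv[...,1]>120)).astype(np.uint8)*255
m[:150]=0;m[325:]=0;m[:,505:]=0
cv2.imwrite("pics/m.png",m)
cs,_=cv2.findContours(m,cv2.RETR_CCOMP,cv2.CHAIN_APPROX_NONE)
for c in cs:
    if len(c)<40: continue
    for z in (.017,.048,.054,.06):
        P=t.plane(c.reshape(-1,2),z)[:,:2]
        x,y,r=circ(P); print(c.reshape(-1,2).mean(0).round(), z,np.round([x,y,2*r,np.std(np.hypot(*(P-[x,y]).T))],4))
E
```

```text
(187, 300) [ 12 173 134]
(358, 193) [ 11 170 135]
(333, 193) [ 10 177  88]
(354, 286) [ 11 173 134]
(185, 215) [ 11 173 133]
(250, 150) [ 23 113 135]
(190, 320) [ 26 104 135]
[355. 284.] 0.017 [0.4453 0.0326 0.0576 0.0009]
[355. 284.] 0.048 [0.4457 0.035  0.0555 0.0009]
[355. 284.] 0.054 [0.4457 0.0355 0.0551 0.0009]
[355. 284.] 0.06 [0.4458 0.036  0.0547 0.0009]
[451. 284.] 0.017 [ 0.4482 -0.1341  0.0824  0.0016]
[451. 284.] 0.048 [ 0.4484 -0.1257  0.0794  0.0016]
[451. 284.] 0.054 [ 0.4485 -0.124   0.0788  0.0016]
[451. 284.] 0.06 [ 0.4485 -0.1224  0.0782  0.0016]
[447. 296.] 0.017 [ 0.4277 -0.1283  0.0182  0.0035]
[447. 296.] 0.048 [ 0.4286 -0.1201  0.0175  0.0034]
[447. 296.] 0.054 [ 0.4288 -0.1185  0.0174  0.0033]
[447. 296.] 0.06 [ 0.429  -0.1169  0.0173  0.0033]
[273. 278.] 0.017 [0.4561 0.1713 0.0799 0.0005]
[273. 278.] 0.048 [0.456  0.1687 0.077  0.0005]
[273. 278.] 0.054 [0.456  0.1682 0.0764 0.0005]
[273. 278.] 0.06 [0.456  0.1677 0.0758 0.0005]
[283. 287.] 0.017 [0.4417 0.1552 0.0285 0.004 ]
[283. 287.] 0.048 [0.4421 0.1532 0.0275 0.0038]
[283. 287.] 0.054 [0.4422 0.1528 
[... 1096 characters left out ...]
48 [0.5818 0.3169 0.0888 0.0048]
[186. 200.] 0.054 [0.5808 0.3153 0.0882 0.0047]
[186. 200.] 0.06 [0.5799 0.3137 0.0875 0.0047]
[195. 217.] 0.017 [0.5599 0.3068 0.0236 0.0047]
[195. 217.] 0.048 [0.5561 0.2992 0.0228 0.0046]
[195. 217.] 0.054 [0.5554 0.2978 0.0226 0.0045]
[195. 217.] 0.06 [0.5546 0.2963 0.0224 0.0045]
[195. 194.] 0.017 [0.5973 0.3077 0.0328 0.0059]
[195. 194.] 0.048 [0.5921 0.3001 0.0316 0.0057]
[195. 194.] 0.054 [0.5911 0.2987 0.0314 0.0057]
[195. 194.] 0.06 [0.5901 0.2972 0.0311 0.0056]
[359. 193.] 0.017 [0.6022 0.0271 0.1021 0.0015]
[359. 193.] 0.048 [0.5969 0.0297 0.0984 0.0015]
[359. 193.] 0.054 [0.5958 0.0302 0.0977 0.0014]
[359. 193.] 0.06 [0.5948 0.0307 0.097  0.0014]
```

```bash
python3 - <<'E'
import cv2
im=cv2.imread("pics/side0.png")
cv2.imwrite("pics/sidez.png",cv2.resize(im[150:415,150:470],None,fx=2.2,fy=2.2,interpolation=cv2.INTER_CUBIC))
E
```

```text
(no output)
```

View pics/sidez.png

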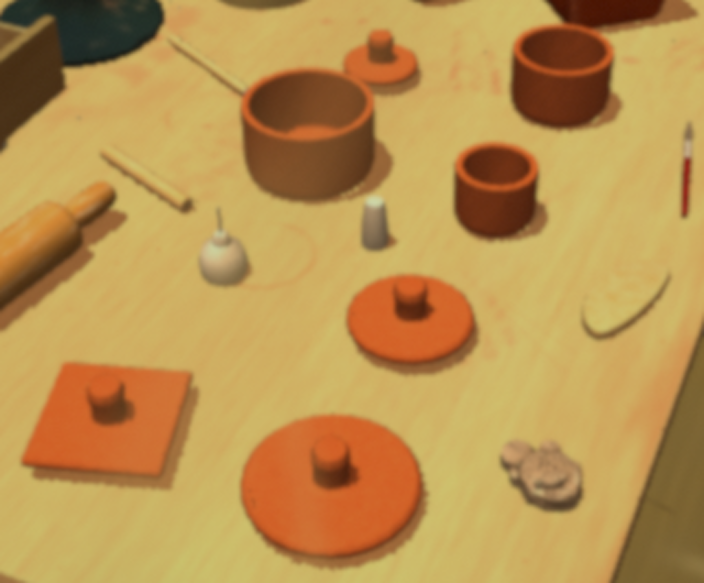

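View pics/topz.png

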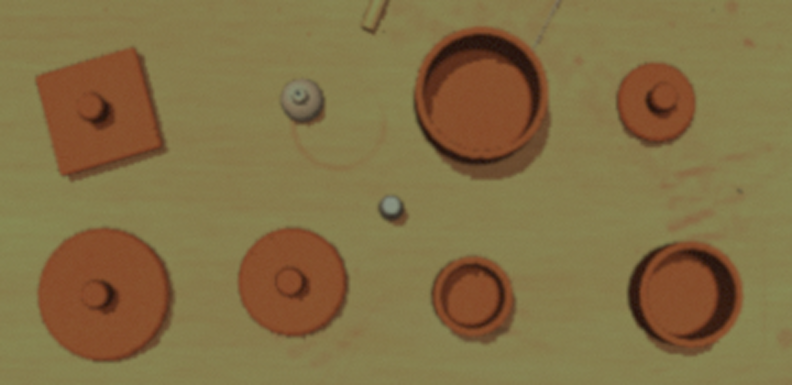

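View pics/m.png

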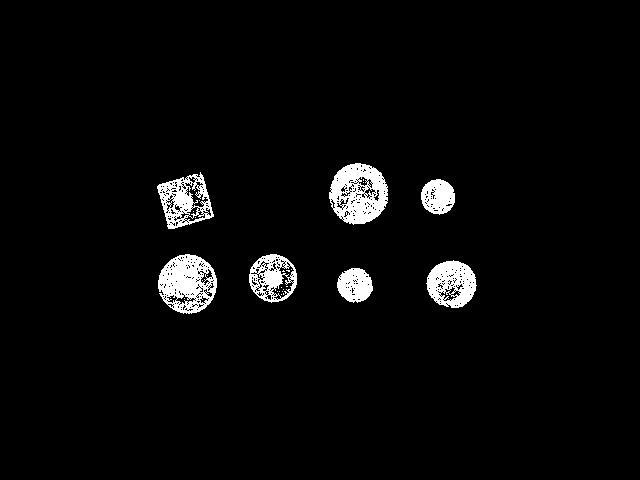

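```bash
cat >> h.py <<'E'
from scipy.optimize import least_squares
def mask(im,cam):
    hsv=cv2.cvtColor(im,cv2.COLOR_BGR2HSV)
    m=((hsv[...,0]<=(17 if cam=="top" else 14))&(hsv[...,1]>(135 if cam=="top" else 150))).astype(np.uint8)*255
    return cv2.morphologyEx(m,cv2.MORPH_OPEN,np.ones((3,3)))
def arcfit(C,cont,z,D,inward=False):
    P=C.plane(cont.reshape(-1,2),z)[:,:2]
    c=P.mean(0); n=C.o[:2]
    for _ in range(4):
        u=(c-n)/np.linalg.norm(c-n); v=P-c; v=v/np.linalg.norm(v,axis=1)[:,None]
        Q=P[(v@u)>0.15]
        f=least_squares(lambda q:np.hypot(Q[:,0]-q[0],Q[:,1]-q[1])-q[2],[*c,D/2],loss="soft_l1",f_scale=.001)
        c=f.x[:2]
    g=least_squares(lambda q:np.hypot(Q[:,0]-q[0],Q[:,1]-q[1])-(D/2-.0005),c,loss="soft_l1",f_scale=.001)
    return g.x,c,2*f.x[2]
O={"jL":(.06,.1,(358,193),(290,209)),"jM":(.054,.08,(452,284),(405,184)),"jS":(.048,.06,(354,286),(375,236)),
"lL":(.017,.104,(187,283),(300,371)),"lM":(.017,.084,(273,278),(336,296)),"lS":(.017,.064,(438,196),(323,181))}
E
python3 - <<'E'
from h import *
for i,cam in enumerate(("top","side")):
    im=cv2.imread(f"pics/{cam}0.png");C=Cam(cam);m=mask(im,cam);cv2.imwrite(f"pics/m_{cam}.png",m)
    cs,_=cv2.findContours(m,cv2.RETR_EXTERNAL,cv2.CHAIN_APPROX_NONE)
    for k,o in O.items():
        for c in cs:
            if cv2.contourArea(c)>100 and cv2.pointPolygonTest(c,tuple(map(float,o[2+i])),False)>=0:
                g,f,d=arcfit(C,c,o[0],o[1]); print(cam,k,"fixD",g.round(4),"free",f.round(4),round(d,4))
print(Cam("top").o,Cam("side").o)
E
```

```text
top jL fixD [0.5971 0.0303] free [0.598  0.0299] 0.0974
top jM fixD [ 0.4483 -0.1274] free [ 0.448  -0.1254] 0.0823
top jS fixD [0.4451 0.0343] free [0.4451 0.0341] 0.0588
top lL fixD [0.4448 0.3173] free [0.4448 0.3184] 0.1014
top lM fixD [0.4563 0.1711] free [0.4564 0.1724] 0.081
top lS fixD [ 0.5988 -0.1112] free [ 0.5993 -0.112 ] 0.0616
side jL fixD [ 0.5737 -0.0334] free [ 0.5831 -0.0753] 0.0178
side jM fixD [ 0.4995 -0.4502] free [ 0.4987 -0.417 ] 0.1295
side jS fixD [0.4434 0.0413] free [0.4438 0.04  ] 0.0567
side lL fixD [0.4399 0.326 ] free [0.4406 0.3245] 0.1003
side lM fixD [0.4521 0.1796] free [0.4528 0.1778] 0.0797
side lS fixD [ 0.6049 -0.1206] free [ 0.6126 -0.1435] 0.0192
[0.45446182 0.09942146 0.87237838] [0.20991468 0.78665791 0.60376425]
```

```bash
python3 - <<'E'
import cv2,numpy as np
cv2.imwrite("pics/mm.png",np.hstack([cv2.imread("pics/m_top.png")[150:330,140:520],cv2.imread("pics/m_side.png")[130:430,130:500][:180]]))
cv2.imwrite("pics/mside2.png",cv2.imread("pics/m_side.png"))
E
```

```text
(no output)
```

View pics/mside2.png

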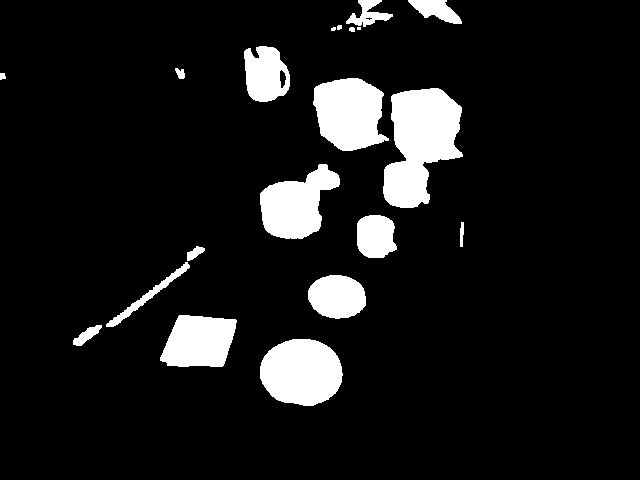

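View pics/m_top.png

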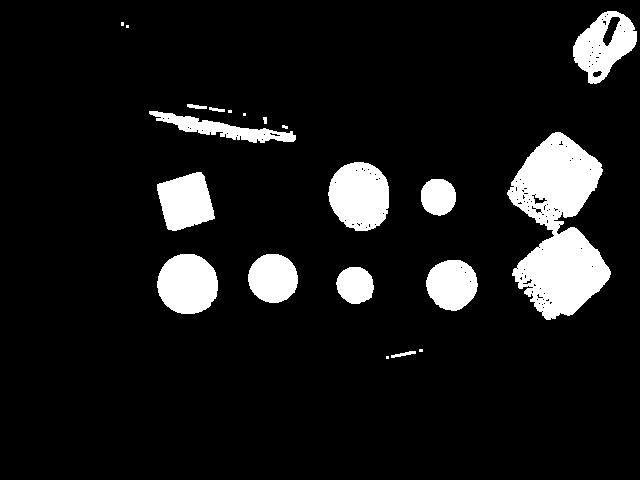

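The masks are clean. The two views disagree by 7–9 mm, always toward the side camera. I'll check points on the table plane in both views to see which one is off.

```bash
python3 - <<'E'
from h import *
T=Cam("top");S=Cam("side")
prs={"brush tip":((453,344),(463,207)),"brush end":((384,357),(461,248)),"stick a":((306,163),(236,243)),"stick b":((327,113),(197,218)),"sponge R":((346,357),(417,299)),"sponge L":((298,343),(455,273)),"sq":((186,201),(198,340))}
for k,(a,b) in prs.items(): print(k,T.plane([a],0)[0].round(4),S.plane([b],0)[0].round(4),(S.plane([b],0)-T.plane([a],0))[0].round(4))
def tri(a,b):
    da=T.plane([a],0)[0]-T.o; db=S.plane([b],0)[0]-S.o
    da/=np.linalg.norm(da);db/=np.linalg.norm(db)
    s=np.linalg.lstsq(np.c_[da,-db],S.o-T.o,rcond=None)[0]
    A=T.o+s[0]*da;B=S.o+s[1]*db
    return (A+B)/2,np.linalg.norm(A-B)
# knob tops
for k,a,b in (("lL",(184,284),(301,355)),("lM",(272,277.5),(336,282)),("lS",(441,194.5),(323,167))):
    print(k,*tri(a,b))
E
python3 - <<'E'
import cv2,sys
sys.path.insert(0,'.')
im=cv2.imread("pics/top0.png"); t=[]
import numpy as np
for (x,y) in ((187,283),(273,278),(438,196)): t.append(cv2.resize(im[y-28:y+28,x-28:x+28],(264,264),interpolation=cv2.INTER_CUBIC))
im=cv2.imread("pics/side0.png");u=[]
for (x,y) in ((301,365),(336,290),(323,178)): u.append(cv2.resize(im[y-28:y+28,x-28:x+28],(264,264),interpolation=cv2.INTER_CUBIC))
cv2.imwrite("pics/kn.png",np.vstack([np.hstack(t),np.hstack(u)]))
E
```

```text
brush tip [ 0.3426 -0.1417  0.    ] [ 0.3417 -0.1366  0.    ] [-0.0009  0.0051  0.    ]
brush end [ 0.3208 -0.0204  0.    ] [ 0.3176 -0.019   0.    ] [-0.0033  0.0015  0.    ]
stick a [0.6577 0.1176 0.    ] [0.6559 0.1121 0.    ] [-0.0018 -0.0055  0.    ]
stick b [0.7495 0.0814 0.    ] [0.7533 0.0763 0.    ] [ 0.0038 -0.005   0.    ]
sponge R [0.3209 0.0452 0.    ] [0.3476 0.1254 0.    ] [0.0267 0.0802 0.    ]
sponge L [0.3444 0.1279 0.    ] [0.3114 0.0461 0.    ] [-0.033  -0.0818  0.    ]
sq [0.5884 0.3276 0.    ] [0.5947 0.3211 0.    ] [ 0.0062 -0.0064  0.    ]
lL [0.44302527 0.31794843 0.03324278] 0.0014263843835038142
lM [0.45607937 0.17108338 0.03135658] 0.0005962596021919282
lS [ 0.59865945 -0.11282854  0.0351592 ] 0.0006214672016981345
```

View pics/kn.png

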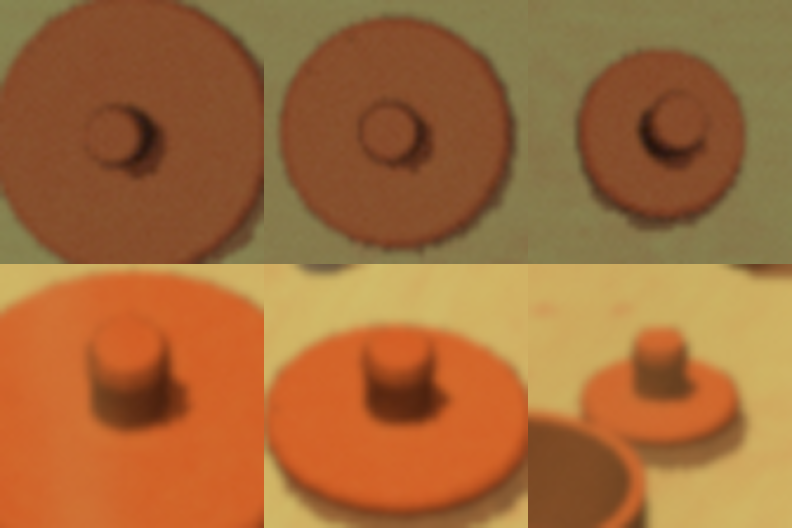

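```bash
python3 - <<'E'
from h import *
T=Cam("top");S=Cam("side")
for k,a,b in (("lL",(182.6,283),(300.2,353.8)),("lM",(272,277.9),(336.5,280.5)),("lS",(441.6,194.0),(322.6,166.2))):
    print(k,T.plane([a],.041)[0].round(4),S.plane([b],.041)[0].round(4))
# table corners/ jar floor centers / glaze cone
print("cone",T.plane([(318,245)],.0)[0].round(4),S.plane([(320,263)],0)[0].round(4))
print("bulb",T.plane([(277,195)],.02)[0].round(4),S.plane([(251,268)],0.018)[0].round(4))
E
```

```text
lL [0.4454 0.3186 0.041 ] [0.4409 0.3227 0.041 ]
lM [0.4557 0.1704 0.041 ] [0.4522 0.1781 0.041 ]
lS [ 0.5988 -0.1123  0.041 ] [ 0.5962 -0.106   0.041 ]
cone [0.5134 0.0951 0.    ] [0.5094 0.1053 0.    ]
bulb [0.5968 0.1659 0.02  ] [0.5908 0.1775 0.018 ]
```

The top view is self-consistent: plate and knob centres agree to about 1 mm. The side view seems biased by about 8 mm, so I'll work from the top view. The small lid goes first, with the jaws turned to lie along world x.

>>> play_rows --fingers '[0,0,0,0,0,0,0,0,0,0,0,0,0,0,0,0,0,0,0,0]' --linear '[[40,-23,0],[80,-46,0],[120,-70,0],[160,-93,0],[200,-116,0],[240,-139,0],[280,-163,0],[320,-186,0],[360,-209,0],[400,-232,0],[440,-255,0],[480,-279,0],[500,-290,0],[514,-299,20],[514,-299,40],[514,-299,60],[514,-299,80],[514,-299,80],[514,-299,80],[514,-299,80]]' --rot '[[0,0,-6],[0,0,-12],[0,0,-18],[0,0,-24],[0,0,-30],[0,0,-36],[0,0,-42],[0,0,-48],[0,0,-54],[0,0,-60],[0,0,-64],[0,0,-68.2],[0,0,-68.2],[0,0,-68.2],[0,0,-68.2],[0,0,-68.2],[0,0,-68.2],[0,0,-68.2],[0,0,-68.2],[0,0,-68.2]]'

```text
time_s: 2.1
position: [0.599, -0.1125, 0.1436]
tcp_rot: [[0.001, 1.0, 0.002], [1.0, -0.001, -0.001], [-0.001, 0.002, -1.0]]
force: [0.1, 0.7, 0.6]
opening: 0.999
```

```bash
cat > look.py <<'E'
import sys
from h import *
n=sys.argv[1]
for c in sys.argv[2:]:
    cv2.imwrite(f"pics/{c}{n}.png",capture(c)[:,:,::-1])
s=bot.read_state()
for k in("time_s","joint_positions","position","tcp_rot","force","opening"): print(k,np.round(s[k],4).tolist())
E
python3 look.py 1 side top
```

```text
time_s 2.2
joint_positions [-21.1337, 34.4803, 88.6432, 0.0004, 56.7358, -21.0882]
position [0.599, -0.1125, 0.1438]
tcp_rot [[0.0008, 1.0, 0.0023], [1.0, -0.0008, -0.0009], [-0.0009, 0.0023, -1.0]]
force [-0.2986, 0.061, 0.0335]
opening 1.0004
```

View pics/side1.png

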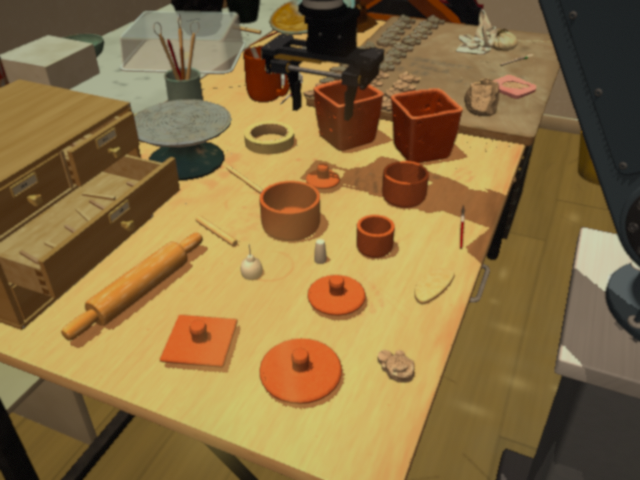

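View pics/top1.png

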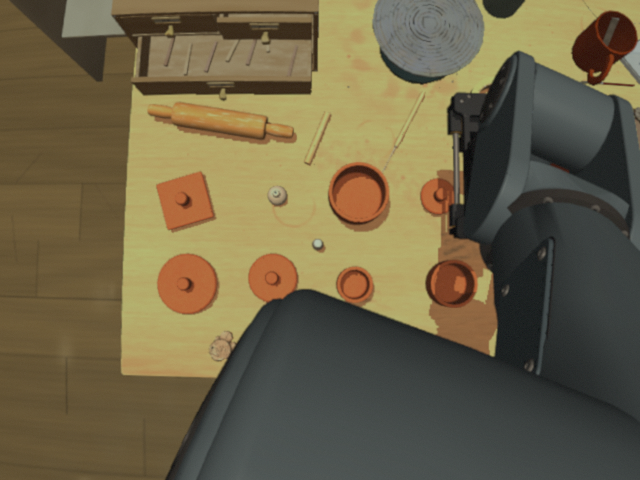

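```bash
python3 - <<'E'
from h import *
S=Cam("side")
p=np.array([.599,-.1125,.1438])
print(S.proj([p+[.048,0,0],p-[.048,0,0],p]))
im=cv2.imread("pics/side1.png");cv2.imwrite("pics/z1.png",cv2.resize(im[30:200,250:400],None,fx=3.5,fy=3.5,interpolation=cv2.INTER_CUBIC))
E
```

```text
[[297.31538735 107.3588157 ]
 [348.4960164  116.74255473]
 [322.52178205 111.99146944]]
```

View pics/z1.png

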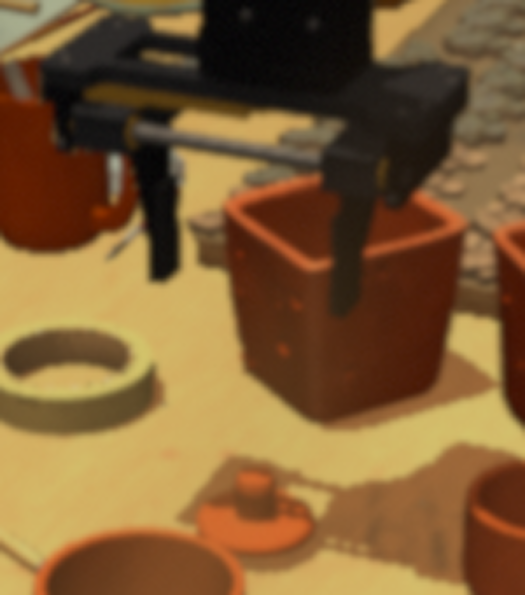

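```bash
python3 - <<'E'
from h import *
S=Cam("side")
print(S.proj([(.599,-.1125,.041),(.4454,.318,.041),(.456,.171,.041)]))
E
```

```text
[[322.58543521 164.24267729]
 [298.51900852 350.06134903]
 [335.94339368 276.78993957]]
```

The fingertips and the knob show the same +2 px offset in the side view. That means the top view and the robot agree, so I'll descend and grip.

>>> play_rows --fingers '[0,0,0,0,0,0,0,255,255,255,255,255,255,255,255,255]' --linear '[[0,0,30],[0,0,60],[0,0,90],[0,0,110],[0,0,118],[0,0,121],[0,0,121],[0,0,121],[0,0,121],[0,0,121],[0,0,121],[0,0,121],[0,0,121],[0,0,121],[0,0,121],[0,0,121]]' --rot '[[0,0,0],[0,0,0],[0,0,0],[0,0,0],[0,0,0],[0,0,0],[0,0,0],[0,0,0],[0,0,0],[0,0,0],[0,0,0],[0,0,0],[0,0,0],[0,0,0],[0,0,0],[0,0,0]]'

```text
time_s: 3.8
position: [0.5982, -0.1122, 0.0215]
tcp_rot: [[0.001, 1.0, -0.0], [1.0, -0.001, 0.0], [0.0, -0.0, -1.0]]
force: [-0.3, -0.0, 0.0]
opening: 0.266
```

```bash
python3 look.py 2 side; python3 -c "
import cv2
im=cv2.imread('pics/side2.png');cv2.imwrite('pics/z2.png',cv2.resize(im[60:230,240:420],None,fx=3.5,fy=3.5,interpolation=cv2.INTER_CUBIC))"
```

```text
time_s 3.85
joint_positions [-21.1276, 44.8372, 92.1375, -0.0046, 43.046, -21.0894]
position [0.5981, -0.1121, 0.0215]
tcp_rot [[0.0006, 1.0, -0.0004], [1.0, -0.0006, 0.0001], [0.0001, -0.0004, -1.0]]
force [-0.6042, 0.5594, -0.0277]
opening 0.2361
```

View pics/z2.png

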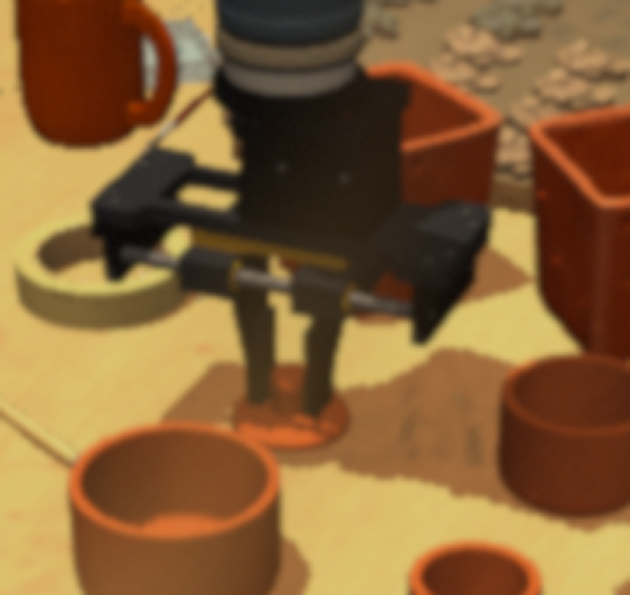

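>>> play_rows --fingers '[255,255,255,255,255,255,255,255,255,255,255,255,255,255,255,255,255,255]' --linear '[[0,0,0],[0,0,0],[0,0,-5],[0,0,-15],[0,0,-40],[0,0,-65],[0,0,-90],[0,0,-100],[16,-17,-100],[36,-38,-100],[56,-59,-100],[76,-80,-100],[96,-101,-100],[116,-122,-100],[132,-139,-100],[142,-149,-100],[146,-154,-100],[146,-154,-100]]' --rot '[[0,0,0],[0,0,0],[0,0,0],[0,0,0],[0,0,0],[0,0,0],[0,0,0],[0,0,0],[0,0,0],[0,0,0],[0,0,0],[0,0,0],[0,0,0],[0,0,0],[0,0,0],[0,0,0],[0,0,0],[0,0,0]]'

```text
time_s: 5.65
position: [0.4444, 0.0341, 0.1217]
tcp_rot: [[-0.0, 1.0, 0.0], [1.0, 0.0, -0.0], [-0.0, 0.0, -1.0]]
force: [-0.2, 1.0, -1.3]
opening: 0.232
```

```bash
python3 look.py 3 side top; python3 -c "
import cv2
im=cv2.imread('pics/side3.png');cv2.imwrite('pics/z3.png',cv2.resize(im[130:270,290:460],None,fx=4,fy=4,interpolation=cv2.INTER_CUBIC))"
```

```text
time_s 5.75
joint_positions [-10.0957, 26.7734, 112.7364, -0.0135, 40.3674, -10.03]
position [0.4458, 0.0333, 0.1217]
tcp_rot [[0.001, 1.0, 0.0021], [1.0, -0.001, -0.0005], [-0.0005, 0.0021, -1.0]]
force [-0.1446, -0.1489, -0.4064]
opening 0.2381
```

View pics/z3.png

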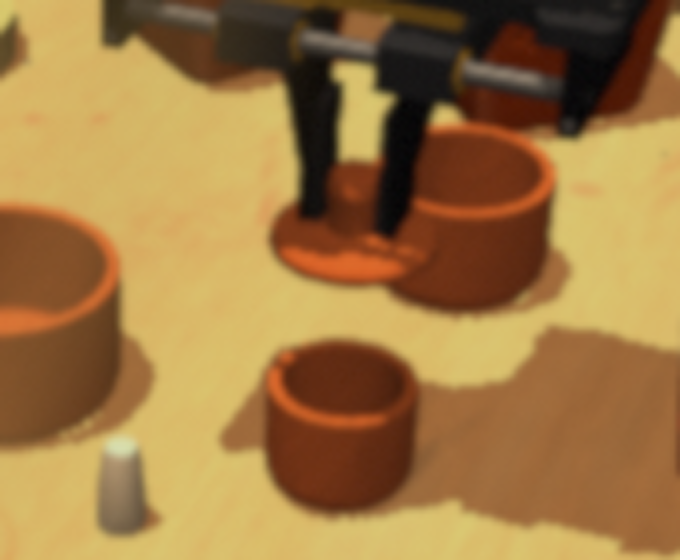

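View pics/top3.png

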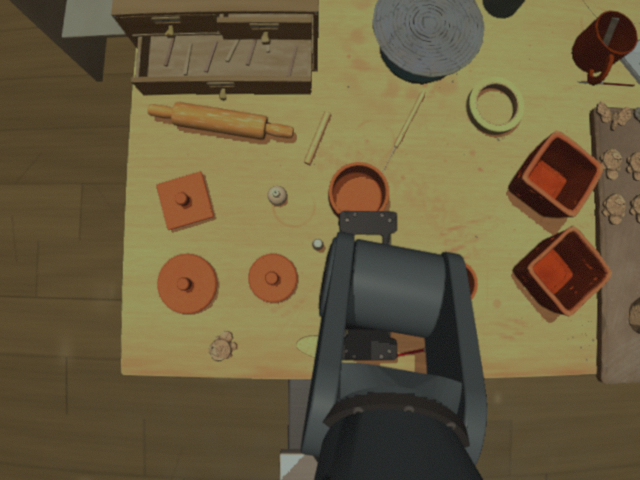

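```bash
python3 - <<'E'
from h import *
S=Cam("side")
# extreme columns of circles
def ext(c,z,r):
    a=np.linspace(0,6.283,720);p=S.proj(np.c_[c[0]+r*np.cos(a),c[1]+r*np.sin(a),0*a+z])
    return p.min(0).round(1),p.max(0).round(1)
print("lid",ext((.4455,.0338),.1172,.032))
print("rim",ext((.4451,.0343),.048,.030), "obs L,R", 290+267/4,290+417/4,"top",130+340/4)
print("obs lid",290+270/4,290+436/4, 'bottom',130+284/4)
E
```

```text
lid (array([356.5, 174. ]), array([399.6, 196.7]))
rim (array([356.5, 212.2]), array([395.1, 234.5])) obs L,R 356.75 394.25 top 215.0
obs lid 357.5 399.0 bottom 201.0
```

The lid hovers over the small jar's mouth and their columns agree within 0.5 px, so I'll lower it.

>>> play_rows --fingers '[255,255,255,255,255,255,255,255,255,255,255]' --linear '[[0,0,15],[0,0,30],[0,0,40],[0,0,45],[0,0,49],[0,0,52],[0,0,55],[0,0,58],[0,0,60],[0,0,61],[0,0,61]]' --rot '[[0,0,0],[0,0,0],[0,0,0],[0,0,0],[0,0,0],[0,0,0],[0,0,0],[0,0,0],[0,0,0],[0,0,0],[0,0,0]]'

```text
time_s: 6.85
position: [0.4443, 0.034, 0.0605]
tcp_rot: [[0.001, 1.0, -0.0], [1.0, -0.001, 0.0], [0.0, -0.0, -1.0]]
force: [0.2, 1.2, -0.9]
opening: 0.231
```

```bash
python3 look.py 4 side; python3 -c "
import cv2
im=cv2.imread('pics/side4.png');cv2.imwrite('pics/z4.png',cv2.resize(im[130:270,290:460],None,fx=4,fy=4,interpolation=cv2.INTER_CUBIC))"
```

```text
time_s 6.9
joint_positions [-10.0515, 34.1032, 115.1902, 0.0029, 30.7033, -10.0182]
position [0.4444, 0.034, 0.0606]
tcp_rot [[0.0006, 1.0, 0.0001], [1.0, -0.0006, 0.0], [0.0, 0.0001, -1.0]]
force [-0.277, 0.8591, -0.4871]
opening 0.2369
```

View pics/z4.png

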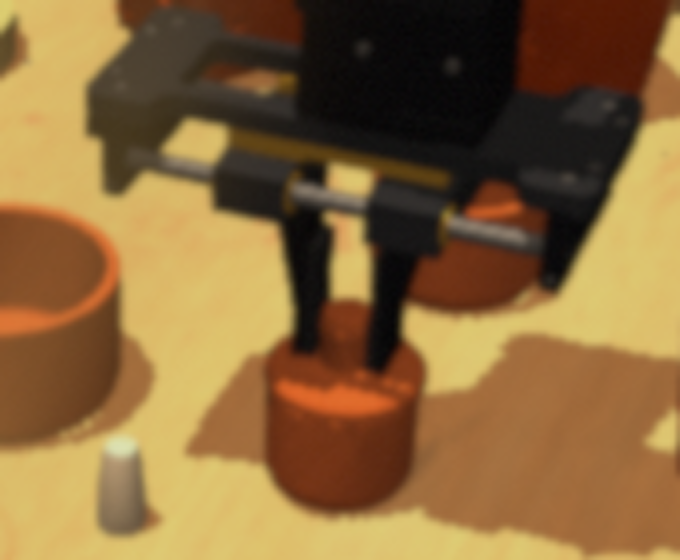

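The lid sits in the mouth with no contact force. I'll release it and go to hover over the medium lid.

>>> play_rows --fingers '[200,120,60,0,0,0,0,0,0,0,0,0,0,0,0,0,0]' --linear '[[0,0,0],[0,0,0],[0,0,0],[0,0,0],[0,0,0],[0,0,0],[0,0,-10],[0,0,-30],[0,0,-60],[20,2,-80],[50,4,-80],[80,6,-80],[110,9,-80],[130,11,-80],[137,11,-80],[137,11,-80],[137,11,-80]]' --rot '[[0,0,0],[0,0,0],[0,0,0],[0,0,0],[0,0,0],[0,0,0],[0,0,0],[0,0,0],[0,0,0],[0,0,0],[0,0,0],[0,0,0],[0,0,0],[0,0,0],[0,0,0],[0,0,0],[0,0,0]]'

```text
time_s: 8.6
position: [0.4552, 0.1703, 0.1407]
tcp_rot: [[0.001, 1.0, -0.0], [1.0, -0.001, -0.0], [-0.0, -0.0, -1.0]]
force: [0.1, 0.3, -0.5]
opening: 1.005
```

```bash
python3 look.py 5 side top; python3 -c "
import cv2
im=cv2.imread('pics/side5.png');cv2.imwrite('pics/z5.png',cv2.resize(im[150:330,250:450],None,fx=3.5,fy=3.3,interpolation=cv2.INTER_CUBIC))"
```

```text
time_s 8.7
joint_positions [7.2766, 27.0104, 106.3828, -0.019, 46.6358, 7.3979]
position [0.4553, 0.17, 0.1406]
tcp_rot [[0.0019, 1.0, -0.0005], [1.0, -0.0019, -0.0003], [-0.0003, -0.0005, -1.0]]
force [0.6405, 0.3116, 0.6068]
opening 0.9975
```

View pics/z5.png

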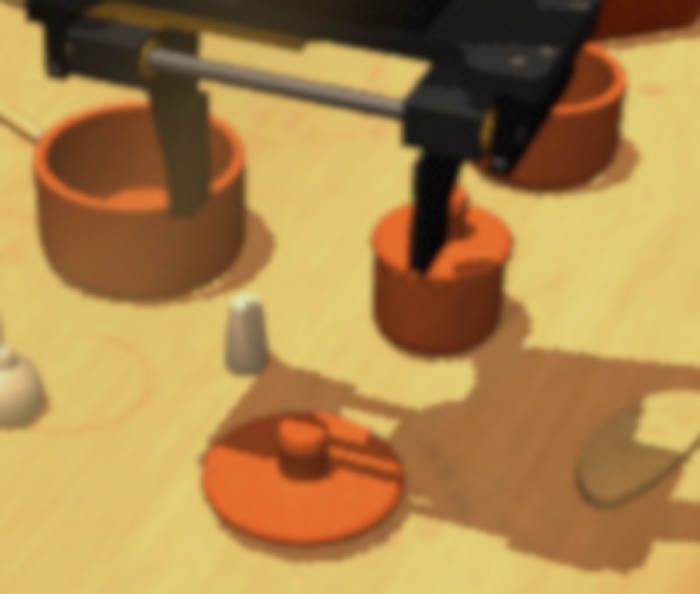

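View pics/top5.png

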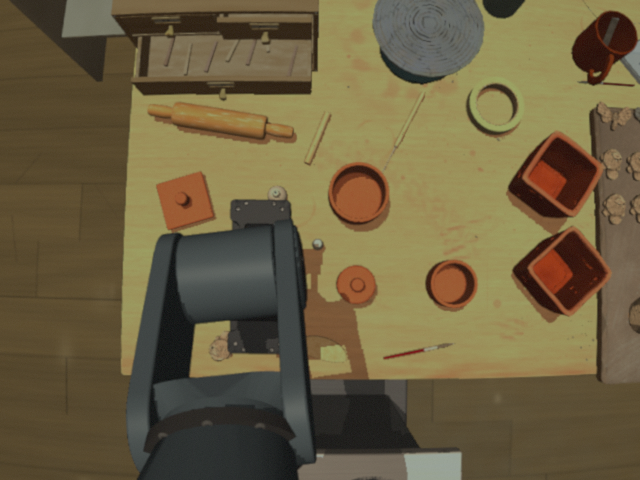

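The small lid is seated level. Next I'll refine the positions of the medium and large jars from the unobstructed top view.

```bash
python3 - <<'E'
import cv2,numpy as np
im=cv2.imread("pics/top5.png")
a=cv2.resize(im[250:320,415:490],None,fx=5.3,fy=5.3,interpolation=cv2.INTER_CUBIC)
b=cv2.resize(im[157:227,322:397],None,fx=5.3,fy=5.3,interpolation=cv2.INTER_CUBIC)
cv2.imwrite("pics/jars.png",cv2.convertScaleAbs(np.hstack([a,b]),alpha=1.6))
E
```

```text
(no output)
```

View pics/jars.png

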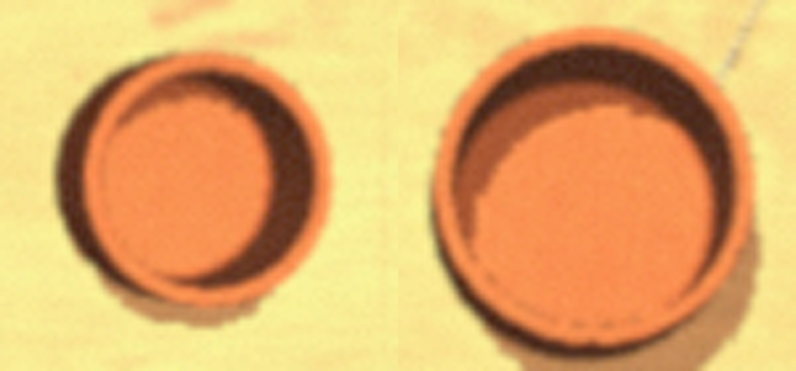

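```bash
python3 - <<'E'
from h import *
T=Cam("top")
im=cv2.imread("pics/top5.png"); hsv=cv2.cvtColor(im,cv2.COLOR_BGR2HSV)
U=4
big=cv2.resize(im,None,fx=U,fy=U,interpolation=cv2.INTER_CUBIC); hsv=cv2.cvtColor(big,cv2.COLOR_BGR2HSV)
for k in("jM","jL"):
    z,D,(x,y),_=O[k]
    for th in (90,100,110):
        m=((hsv[...,0]<=16)&(hsv[...,1]>140)&(hsv[...,2]>th)).astype(np.uint8)
        cs,_=cv2.findContours(m[(y-40)*U:(y+40)*U,(x-40)*U:(x+40)*U].copy(),cv2.RETR_EXTERNAL,cv2.CHAIN_APPROX_NONE)
        c=max(cs,key=cv2.contourArea).reshape(-1,2)
        c=cv2.convexHull(c).reshape(-1,2).astype(float)
        p=(c+[(x-40)*U,(y-40)*U]+.5)/U-.5
        P=T.plane(p,z)[:,:2]
        f=least_squares(lambda q:np.hypot(P[:,0]-q[0],P[:,1]-q[1])-q[2],[*P.mean(0),D/2],loss="soft_l1",f_scale=.0005)
        print(k,th,f.x[:2].round(4),round(2*f.x[2],4),np.abs(f.fun).max().round(4))
E
```

```text
jM 90 [ 0.448  -0.1275] 0.0807 0.0045
jM 100 [ 0.4483 -0.1279] 0.0799 0.0054
jM 110 [ 0.4483 -0.1281] 0.0795 0.0058
jL 90 [0.5966 0.0294] 0.1006 0.0098
jL 100 [0.5969 0.0294] 0.1002 0.0102
jL 110 [0.5974 0.0296] 0.0993 0.006
```

Diameters match (80 and 100 mm). That puts the medium jar at (0.448, -0.128) and the large jar at (0.597, 0.0295). Next is the medium lid: grip, lift and carry.

>>> play_rows --fingers '[0,0,0,0,0,0,0,255,255,255,255,255,255,255,255,255,255,255,255,255]' --linear '[[0,0,30],[0,0,60],[0,0,90],[0,0,108],[0,0,116],[0,0,119],[0,0,119],[0,0,119],[0,0,119],[0,0,119],[0,0,119],[0,0,119],[0,0,119],[0,0,119],[0,0,119],[0,0,119],[0,0,119],[0,0,119],[0,0,119],[0,0,119]]' --rot '[[0,0,0],[0,0,0],[0,0,0],[0,0,0],[0,0,0],[0,0,0],[0,0,0],[0,0,0],[0,0,0],[0,0,0],[0,0,0],[0,0,0],[0,0,0],[0,0,0],[0,0,0],[0,0,0],[0,0,0],[0,0,0],[0,0,0],[0,0,0]]'

```text
time_s: 10.7
position: [0.4552, 0.1709, 0.0215]
tcp_rot: [[0.001, 1.0, -0.001], [1.0, -0.001, -0.0], [-0.0, -0.001, -1.0]]
force: [-0.3, 0.7, -0.2]
opening: 0.231
```

>>> play_rows --fingers '[255,255,255,255,255,255,255,255,255,255,255,255,255,255,255,255,255,255,255,255]' --linear '[[0,0,-5],[0,0,-20],[0,0,-45],[0,0,-70],[0,0,-95],[0,0,-110],[-10,0,-110],[-30,-1,-110],[-55,-2,-110],[-85,-2,-110],[-115,-3,-110],[-145,-4,-110],[-175,-5,-110],[-205,-6,-110],[-235,-7,-110],[-265,-8,-110],[-285,-8,-110],[-295,-8,-110],[-299,-8,-110],[-299,-8,-110]]' --rot '[[0,0,0],[0,0,0],[0,0,0],[0,0,0],[0,0,0],[0,0,0],[0,0,0],[0,0,0],[0,0,0],[0,0,0],[0,0,0],[0,0,0],[0,0,0],[0,0,0],[0,0,0],[0,0,0],[0,0,0],[0,0,0],[0,0,0],[0,0,0]]'

```text
time_s: 12.7
position: [0.4467, -0.128, 0.1311]
tcp_rot: [[0.001, 1.0, -0.001], [1.0, -0.001, 0.001], [0.001, -0.001, -1.0]]
force: [0.3, -0.3, -0.6]
opening: 0.234
```

```bash
python3 look.py 6 side top; python3 - <<'E'
from h import *
im=cv2.imread('pics/side6.png');cv2.imwrite('pics/z6.png',cv2.resize(im[80:240,320:480],None,fx=4,fy=3.7,interpolation=cv2.INTER_CUBIC))
S=Cam("side")
def ext(c,z,r):
    a=np.linspace(0,6.283,720);p=S.proj(np.c_[c[0]+r*np.cos(a),c[1]+r*np.sin(a),0*a+z])
    return p.min(0).round(1),p.max(0).round(1)
print("lid",ext((.448,-.128),.127,.042),ext((.448,-.128),.120,.042));print("rim",ext((.448,-.128),.054,.040))
E
```

```text
time_s 12.8
joint_positions [-29.7163, 26.7252, 109.7605, 0.0175, 43.5878, -29.7309]
position [0.4467, -0.1271, 0.1313]
tcp_rot [[-0.0, 1.0, -0.001], [1.0, 0.0, 0.0008], [0.0008, -0.001, -1.0]]
force [-0.797, 0.081, -1.3264]
opening 0.234
lid (array([383.7, 121.4]), array([434.5, 144.6])) (array([383.5, 125.1]), array([434. , 148.5]))
rim (array([382.4, 159.2]), array([428.7, 182.6]))
```

View pics/z6.png

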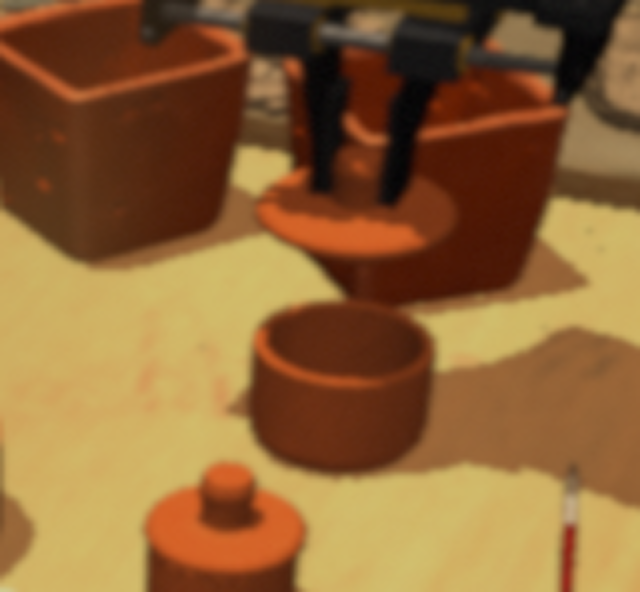

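Lid and jar line up in the side view (columns within 1 px). Now to lower and release.

>>> play_rows --fingers '[255,255,255,255,255,255,255,255,255,255,255,255,255]' --linear '[[0,1,15],[0,1,30],[0,1,40],[0,1,46],[0,1,50],[0,1,53],[0,1,56],[0,1,59],[0,1,61],[0,1,63],[0,1,64.5],[0,1,65],[0,1,65]]' --rot '[[0,0,0],[0,0,0],[0,0,0],[0,0,0],[0,0,0],[0,0,0],[0,0,0],[0,0,0],[0,0,0],[0,0,0],[0,0,0],[0,0,0],[0,0,0]]'

```text
time_s: 14.1
position: [0.4482, -0.1281, 0.0665]
tcp_rot: [[0.001, 1.0, -0.0], [1.0, -0.001, 0.0], [0.0, -0.0, -1.0]]
force: [-0.4, -0.1, -2.0]
opening: 0.236
```

```bash
python3 look.py 7 side; python3 - <<'E'
import cv2
im=cv2.imread('pics/side7.png');cv2.imwrite('pics/z7.png',cv2.resize(im[80:240,320:480],None,fx=4,fy=3.7,interpolation=cv2.INTER_CUBIC))
E
```

```text
time_s 14.15
joint_positions [-29.7234, 34.1136, 112.0979, 0.0017, 33.7874, -29.6817]
position [0.4482, -0.1281, 0.0666]
tcp_rot [[0.0008, 1.0, 0.0], [1.0, -0.0008, 0.0], [0.0, 0.0, -1.0]]
force [0.4608, -0.802, -1.1418]
opening 0.2347
```

View pics/z7.png

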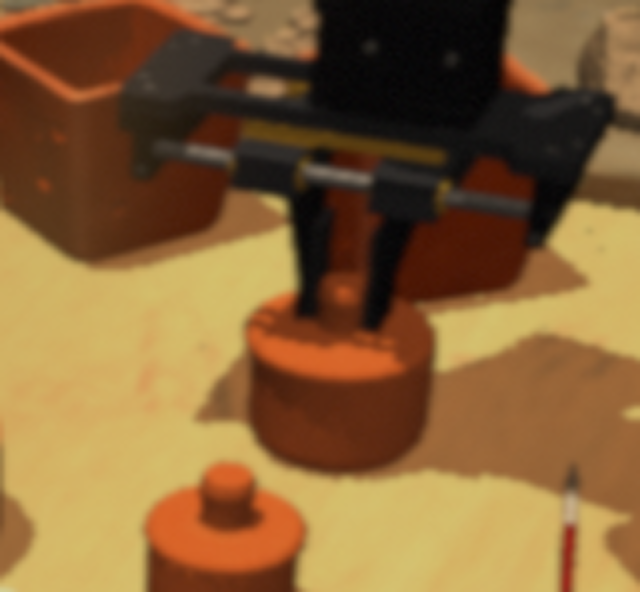

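>>> play_rows --fingers '[200,120,60,0,0,0,0,0,0,0,0,0,0,0,0,0,0,0,0,0]' --linear '[[0,0,0],[0,0,0],[0,0,0],[0,0,0],[0,0,0],[0,0,0],[0,0,-10],[0,0,-30],[0,0,-60],[20,0,-75],[55,0,-75],[95,0,-75],[135,0,-75],[175,-1,-75],[215,-1,-75],[255,-2,-75],[295,-2,-75],[335,-3,-75],[375,-3,-75],[410,-3,-75]]' --rot '[[0,0,0],[0,0,0],[0,0,0],[0,0,0],[0,0,0],[0,0,0],[0,0,0],[0,0,0],[0,0,0],[0,0,0],[0,0,0],[0,0,0],[0,0,0],[0,0,0],[0,0,0],[0,0,0],[0,0,0],[0,0,0],[0,0,0],[0,0,0]]'

```text
time_s: 16.15
position: [0.4452, 0.284, 0.1424]
tcp_rot: [[-0.0, 1.0, 0.001], [1.0, 0.0, 0.0], [0.0, 0.001, -1.0]]
force: [0.7, -0.4, -0.2]
opening: 1.002
```

>>> play_rows --fingers '[0,0,0,0]' --linear '[[25,0,0],[36,0,0],[36,0,0],[36,0,0]]' --rot '[[0,0,0],[0,0,0],[0,0,0],[0,0,0]]'

```text
time_s: 16.55
position: [0.4452, 0.317, 0.1416]
tcp_rot: [[0.001, 1.0, -0.001], [1.0, -0.001, -0.001], [-0.001, -0.001, -1.0]]
force: [-1.1, -0.9, 0.3]
opening: 1.003
```

```bash
python3 look.py 8 side top
```

```text
time_s 16.65
joint_positions [23.688, 30.6462, 97.8328, -0.0216, 51.5799, 23.8241]
position [0.4454, 0.3165, 0.1416]
tcp_rot [[0.0021, 1.0, -0.0008], [1.0, -0.0021, -0.0007], [-0.0007, -0.0008, -1.0]]
force [-0.5732, -0.2697, 0.4156]
opening 0.9971
```

View pics/side8.png

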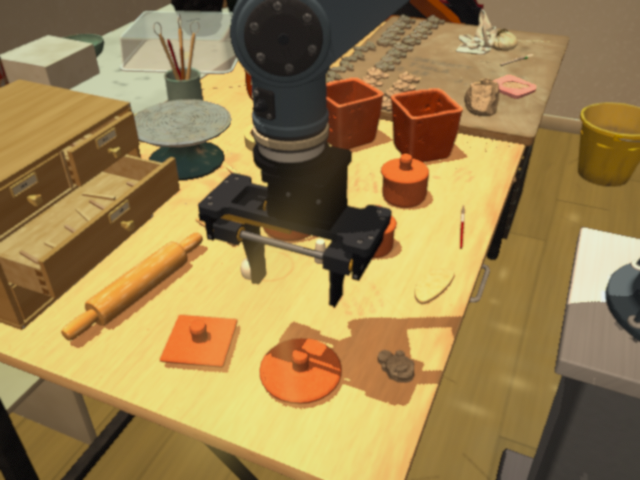

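View pics/top8.png

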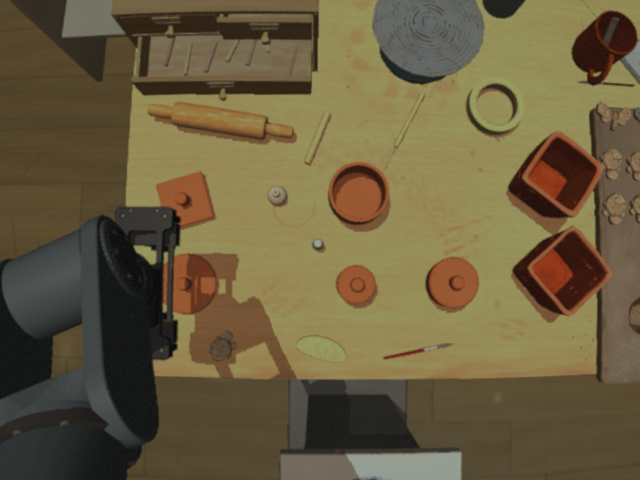

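Medium lid is seated level. Now the large lid.

>>> play_rows --fingers '[0,0,0,0,0,0,0,255,255,255,255,255,255,255,255,255,255,255,255,255]' --linear '[[0,0,30],[0,0,60],[0,0,90],[0,0,109],[0,0,117],[0,0,120],[0,0,120],[0,0,120],[0,0,120],[0,0,120],[0,0,120],[0,0,120],[0,0,120],[0,0,120],[0,0,120],[0,0,120],[0,0,120],[0,0,120],[0,0,120],[0,0,120]]' --rot '[[0,0,0],[0,0,0],[0,0,0],[0,0,0],[0,0,0],[0,0,0],[0,0,0],[0,0,0],[0,0,0],[0,0,0],[0,0,0],[0,0,0],[0,0,0],[0,0,0],[0,0,0],[0,0,0],[0,0,0],[0,0,0],[0,0,0],[0,0,0]]'

```text
time_s: 18.65
position: [0.4454, 0.3179, 0.0215]
tcp_rot: [[0.001, 1.0, -0.0], [1.0, -0.001, -0.0], [-0.0, -0.0, -1.0]]
force: [-1.1, -1.3, -0.1]
opening: 0.233
```

>>> play_rows --fingers '[255,255,255,255,255,255,255,255,255,255,255,255,255,255,255,255,255,255,255,255]' --linear '[[0,0,-5],[0,0,-20],[0,0,-45],[0,0,-75],[0,0,-100],[0,0,-110],[-10,5,-110],[-30,16,-110],[-55,29,-110],[-80,42,-110],[-105,55,-110],[-130,68,-110],[-155,82,-110],[-180,95,-110],[-205,108,-110],[-230,121,-110],[-255,134,-110],[-275,145,-110],[-288,152,-110],[-288,152,-110]]' --rot '[[0,0,0],[0,0,0],[0,0,0],[0,0,0],[0,0,0],[0,0,0],[0,0,0],[0,0,0],[0,0,0],[0,0,0],[0,0,0],[0,0,0],[0,0,0],[0,0,0],[0,0,0],[0,0,0],[0,0,0],[0,0,0],[0,0,0],[0,0,0]]'

```text
time_s: 20.65
position: [0.5979, 0.0276, 0.1303]
tcp_rot: [[0.003, 1.0, -0.001], [1.0, -0.003, -0.0], [-0.0, -0.001, -1.0]]
force: [-0.1, 0.1, -1.5]
opening: 0.239
```

```bash
python3 look.py 9 side top; python3 - <<'E'
from h import *
im=cv2.imread('pics/side9.png');cv2.imwrite('pics/z9.png',cv2.resize(im[100:260,210:400],None,fx=4,fy=3.7,interpolation=cv2.INTER_CUBIC))
S=Cam("side")
def ext(c,z,r):
    a=np.linspace(0,6.283,720);p=S.proj(np.c_[c[0]+r*np.cos(a),c[1]+r*np.sin(a),0*a+z])
    return p.min(0).round(1),p.max(0).round(1)
print("lid",ext((.597,.0295),.127,.052),ext((.597,.0295),.120,.052));print("rim",ext((.597,.0295),.060,.050))
E
```

```text
time_s 20.75
joint_positions [-7.8473, 34.8005, 90.8546, 0.0345, 54.5102, -7.7877]
position [0.5961, 0.03, 0.1305]
tcp_rot [[0.0014, 1.0, -0.0028], [1.0, -0.0014, 0.0009], [0.0009, -0.0028, -1.0]]
force [0.1742, 0.5789, -0.5526]
opening 0.2376
lid (array([254.7, 142.7]), array([320.9, 175.5])) (array([255. , 146.5]), array([321. , 179.5]))
rim (array([258.7, 178.5]), array([319.8, 211.6]))
```

View pics/z9.png

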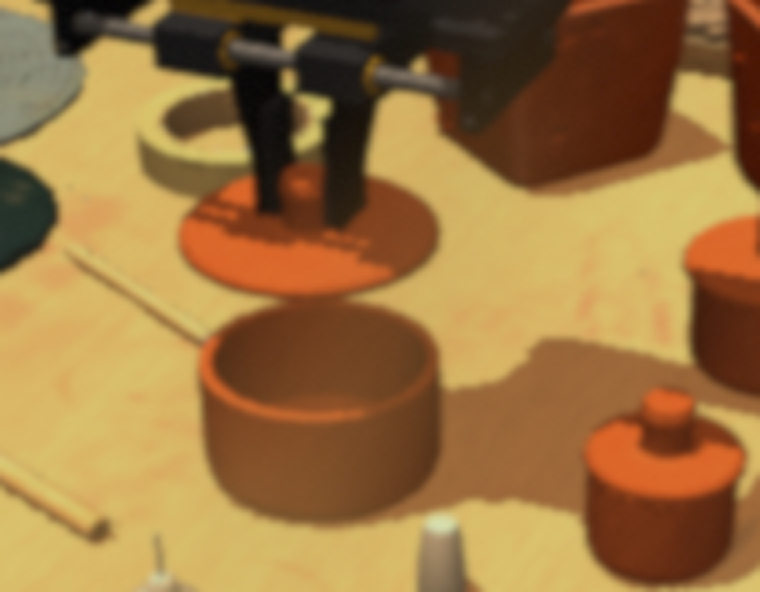

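Aligned again, columns within about 1.5 px. Lowering.

>>> play_rows --fingers '[255,255,255,255,255,255,255,255,255,255,255,255,255]' --linear '[[0,0,5],[0,0,15],[0,0,28],[0,0,36],[0,0,42],[0,0,46],[0,0,49],[0,0,52],[0,0,55],[0,0,57],[0,0,58.5],[0,0,59],[0,0,59]]' --rot '[[0,0,0],[0,0,0],[0,0,0],[0,0,0],[0,0,0],[0,0,0],[0,0,0],[0,0,0],[0,0,0],[0,0,0],[0,0,0],[0,0,0],[0,0,0]]'

```text
time_s: 22.05
position: [0.5974, 0.0298, 0.0726]
tcp_rot: [[0.001, 1.0, 0.0], [1.0, -0.001, 0.0], [0.0, 0.0, -1.0]]
force: [0.9, 0.3, -1.6]
opening: 0.239
```

```bash
python3 look.py 10 side; python3 - <<'E'
import cv2
im=cv2.imread('pics/side10.png');cv2.imwrite('pics/z10.png',cv2.resize(im[100:260,210:400],None,fx=4,fy=3.7,interpolation=cv2.INTER_CUBIC))
E
```

```text
time_s 22.1
joint_positions [-7.8369, 39.7021, 92.7316, 0.0025, 47.5573, -7.7976]
position [0.5974, 0.0298, 0.0726]
tcp_rot [[0.0007, 1.0, 0.0002], [1.0, -0.0007, 0.0], [0.0, 0.0002, -1.0]]
force [-1.0484, -0.487, -1.0055]
opening 0.2347
```

View pics/z10.png

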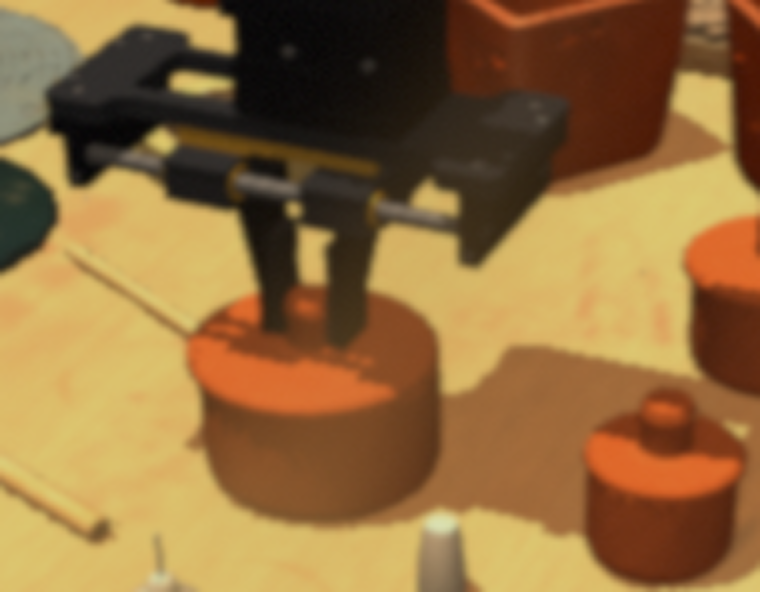

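The large lid is in the mouth but sits about 2 mm toward +x. I'll nudge it -2 mm in x, release, and back the arm away.

>>> play_rows --fingers '[255,255,200,120,60,0,0,0,0,0,0,0,0,0,0,0,0,0,0,0]' --linear '[[0,-1,0],[0,-2,0],[0,-2,0],[0,-2,0],[0,-2,0],[0,-2,0],[0,-2,0],[0,-2,0],[0,-2,-10],[0,-2,-35],[0,-2,-70],[0,-2,-110],[-20,-2,-130],[-60,-12,-130],[-100,-22,-130],[-140,-32,-130],[-180,-42,-130],[-220,-52,-130],[-260,-62,-130],[-300,-72,-130]]' --rot '[[0,0,0],[0,0,0],[0,0,0],[0,0,0],[0,0,0],[0,0,0],[0,0,0],[0,0,0],[0,0,0],[0,0,0],[0,0,0],[0,0,0],[0,0,0],[0,0,0],[0,0,0],[0,0,0],[0,0,0],[0,0,0],[0,0,0],[0,0,0]]'

```text
time_s: 24.1
position: [0.5246, -0.2717, 0.2035]
tcp_rot: [[0.001, 1.0, 0.001], [1.0, -0.001, -0.0], [-0.0, 0.001, -1.0]]
force: [0.3, 0.0, 0.2]
opening: 1.003
```

>>> play_rows --fingers '[0,0,0,0,0,0,0]' --linear '[[-40,-10,0],[-80,-20,0],[-120,-30,0],[-160,-40,0],[-180,-45,0],[-180,-45,0],[-180,-45,0]]' --rot '[[0,0,0],[0,0,0],[0,0,0],[0,0,0],[0,0,0],[0,0,0],[0,0,0]]'

```text
time_s: 24.8
position: [0.4799, -0.4489, 0.2025]
tcp_rot: [[0.001, 1.0, -0.0], [1.0, -0.001, 0.002], [0.002, -0.0, -1.0]]
force: [0.2, 0.4, 1.0]
opening: 1.001
```

```bash
python3 look.py 11 side top; python3 - <<'E'
import cv2,numpy as np
im=cv2.imread('pics/side11.png');cv2.imwrite('pics/z11.png',cv2.resize(im[120:290,220:450],None,fx=3.4,fy=3.4,interpolation=cv2.INTER_CUBIC))
E
```

```text
time_s 24.9
joint_positions [-52.7392, 33.9642, 78.2777, 0.0414, 67.853, -52.8077]
position [0.4804, -0.4479, 0.2025]
tcp_rot [[-0.0009, 1.0, -0.0005], [1.0, 0.0009, 0.0017], [0.0017, -0.0005, -1.0]]
force [-0.4121, 0.2371, -0.4829]
opening 0.9987
```

View pics/z11.png

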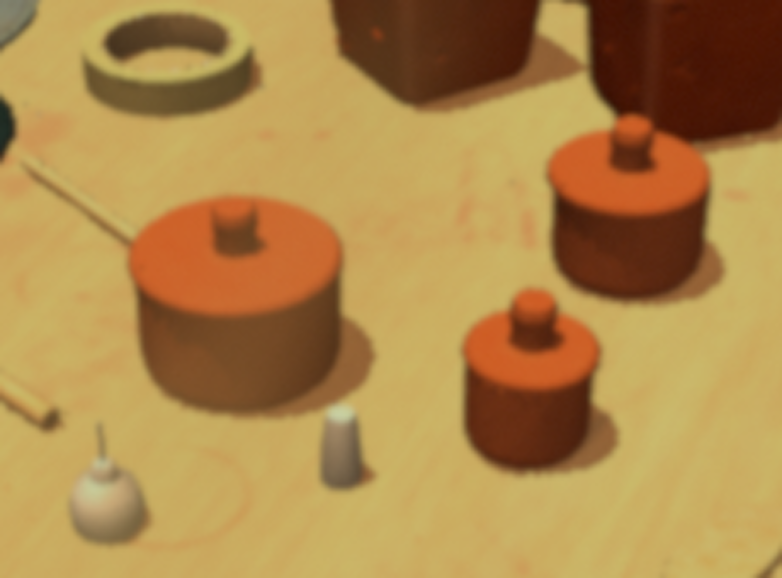

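View pics/top11.png

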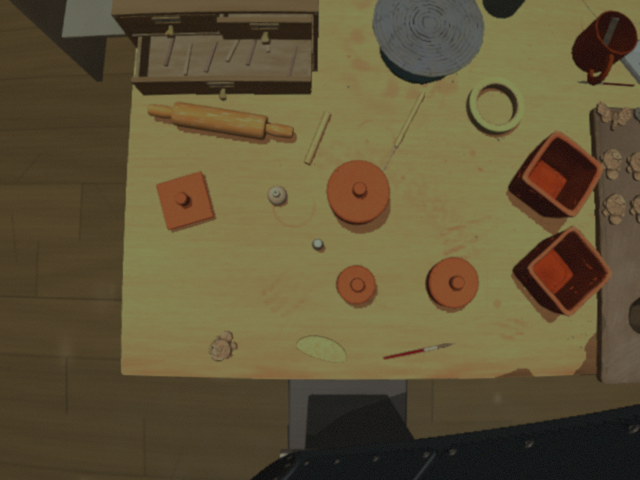

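All three lids look seated level. I'll run one numeric check before handing in.

```bash
python3 - <<'E'
from h import *
T=Cam("top");im=cv2.imread("pics/top11.png");U=4
big=cv2.resize(im,None,fx=U,fy=U,interpolation=cv2.INTER_CUBIC); hsv=cv2.cvtColor(big,cv2.COLOR_BGR2HSV)
m=((hsv[...,0]<=16)&(hsv[...,1]>140)&(hsv[...,2]>100)).astype(np.uint8)
for n,x,y,z in(("L",358,193,.067),("M",452,284,.061),("S",356,286,.055)):
    cs,_=cv2.findContours(m[(y-40)*U:(y+40)*U,(x-40)*U:(x+40)*U].copy(),cv2.RETR_EXTERNAL,cv2.CHAIN_APPROX_NONE)
    c=cv2.convexHull(max(cs,key=cv2.contourArea)).reshape(-1,2).astype(float)
    P=T.plane((c+[(x-40)*U,(y-40)*U]+.5)/U-.5,z)[:,:2]
    f=least_squares(lambda q:np.hypot(P[:,0]-q[0],P[:,1]-q[1])-q[2],[*P.mean(0),.04],loss="soft_l1",f_scale=.0005)
    print(n,f.x[:2].round(4),"D",round(2*f.x[2],4))
a=cv2.imread("pics/top0.png").astype(int)
d=np.abs(a-im).max(2)
for n,(x,y,r) in {"square":(186,201,32),"bulb":(277,195,13),"cone":(318,244,8)}.items(): print(n,"changed px",(d[y-r:y+r,x-r:x+r]>40).sum())
E
```

```text
L [0.5977 0.0317] D 0.1022
M [ 0.4507 -0.1258] D 0.0826
S [0.4462 0.0336] D 0.0636
square changed px 0
bulb changed px 0
cone changed px 0
```

```bash
python3 -c "
from rig import bot
print(bot.hand_in())"
```

```text
the job is handed in; nothing more can be done
None
```

The three round lids are on their matching jars, right way up and seated level, and the job was handed in at about 25 s.

- **How:** I gripped each lid by its knob and lowered it until it was about 1 mm above its seat. No contact force showed, and I let it drop the last bit. I nudged the large lid about 2 mm toward centre before letting go.
- **Seating:** In the last pictures all three plates lie flat on their rims. Taken at the seated heights, the plate diameters come out at 102, 83 and 64 mm, against the true 104, 84 and 64 mm. The lid centres are within about 3.5 mm of the jar centres I measured beforehand.
- **Left alone:** The square lid, the white bulb and the small grey cone show no changed pixels in the top view. I did not measure the jars again afterwards; in the last pictures they look to be where they were.
- **Disagreement:** The side camera was off from the top camera by about 7–9 mm on the table. The fingertips showed the same offset in the side view, so I took positions from the top camera and used the side view only to compare lid and jar.

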